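# Load the shaker tray and clamp it down

## Task

Get the bench shaker ready: stand exactly three of the jars upright in the blue tray on its deck, leaving the other jars standing on the bench. Then fasten the tray with every clamp that hangs in the grey caddy: drop the clamp's foot into the shaker's T-slot so that the flange sits flat on the deck, and twist it a quarter turn so that the foot locks under the slot and the red finger points over the tray's ledge. Let everything go, leave the tray in its nest, and do not disturb the timer, the pot or the roll of tape behind.

Things in the scene. Friction and masses are not known exactly. Their poses are not given: they have to be found in the camera images.
- shaker: low white shaker with aluminium deck, fixed on the bench, 166 mm (x) by 180 mm (y). Origin: centre of its underside; z up, x away from its control panel. Deck top 56 mm above the origin. The blue tray lies behind the slot in a nest of 6 mm high black ribs, its origin at x +30, y 0, z 56 mm of this frame.
- slot (a point): middle of the shaker's T-slot at deck level (shaker x -55, y 0, z 56 mm). The slot runs along the shaker's y for 84 mm either way; mouth 17 mm wide, lips 10 mm thick; below them a cavity, 18 mm to either side and 12 mm high.
- tray: loose blue tray, about 0.5 kg, 94 mm (x) by 150 mm (y), walls 3 mm thick, 16 mm high, floor 4 mm thick. Origin: centre of this box's underside; axes as the shaker's. On the slot side a flat ledge 6 mm thick runs along its whole width, x -67 to -46 mm (18 to 39 mm from the slot's middle); the clamps' fingers pass over it with 2 mm of play.
- caddy: fixed grey caddy on the bench. Origin on the bench, 57 mm behind (+x of) the middle of its U-channel, which runs along y, 172 mm long, 46 mm wide over all, top edges 24 mm high, gap 18 mm. The clamps hang in it by their flanges. The jars stand on the bench behind it (caddy x 0 to 65, y -77 to 77 mm), clear of it.
- clamp_1: T-clamp (two or three are there), loose, 90 g. Origin: on its axis, at the underside of its 30 mm flange, 6 mm thick. Below: neck 11 mm across, 11.5 mm long, then the foot, 28 mm (x) by 13 mm (y), its bottom at z -18.5 mm. Above: red finger 14 mm wide, z 8 to 14 mm, out to x +33 mm; black grip bar 28 mm (x) by 12 mm (y), z 12 to 42 mm. No stop limits its turn; it stays as left.
- clamp_1_tip (a point): near the tip of this clamp's red finger, 32 mm out along its x from its axis and 11 mm above its origin; at the start it points along the caddy's channel, either way
- clamp_2: T-clamp (two or three are there), loose, 90 g. Origin: on its axis, at the underside of its 30 mm flange, 6 mm thick. Below: neck 11 mm across, 11.5 mm long, then the foot, 28 mm (x) by 13 mm (y), its bottom at z -18.5 mm. Above: red finger 14 mm wide, z 8 to 14 mm, out to x +33 mm; black grip bar 28 mm (x) by 12 mm (y), z 12 to 42 mm. No stop limits its turn; it stays as left.
- clamp_2_tip (a point): near the tip of this clamp's red finger, 32 mm out along its x from its axis and 11 mm above its origin; at the start it points along the caddy's channel, either way
- clamp_3: T-clamp (two or three are there), loose, 90 g. Origin: on its axis, at the underside of its 30 mm flange, 6 mm thick. Below: neck 11 mm across, 11.5 mm long, then the foot, 28 mm (x) by 13 mm (y), its bottom at z -18.5 mm. Above: red finger 14 mm wide, z 8 to 14 mm, out to x +33 mm; black grip bar 28 mm (x) by 12 mm (y), z 12 to 42 mm. No stop limits its turn; it stays as left.
- clamp_3_tip (a point): near the tip of this clamp's red finger, 32 mm out along its x from its axis and 11 mm above its origin; at the start it points along the caddy's channel, either way
- jar_1: squat sample jar (four or five are there, all alike), loose, amber glass with white screw cap, upright cylinder 34 mm across, 32 mm high, about 60 g, heavy base. Origin: centre of its underside, z up.
- jar_2: squat sample jar (four or five are there, all alike), loose, amber glass with white screw cap, upright cylinder 34 mm across, 32 mm high, about 60 g, heavy base. Origin: centre of its underside, z up.
- jar_3: squat sample jar (four or five are there, all alike), loose, amber glass with white screw cap, upright cylinder 34 mm across, 32 mm high, about 60 g, heavy base. Origin: centre of its underside, z up.
- jar_4: squat sample jar (four or five are there, all alike), loose, amber glass with white screw cap, upright cylinder 34 mm across, 32 mm high, about 60 g, heavy base. Origin: centre of its underside, z up.
- jar_5: squat sample jar (four or five are there, all alike), loose, amber glass with white screw cap, upright cylinder 34 mm across, 32 mm high, about 60 g, heavy base. Origin: centre of its underside, z up.
- timer: bystander: black timer 34x72x59 mm; origin centre of underside
- pot: bystander: sample pot with red cap, 46 mm across, 57 mm high; origin centre of underside
- blue_roll: bystander: navy roll of tape lying flat, 72 mm across, 24 mm high; origin centre of underside

How it is judged (in metres and radians):
On the way, in this order (a step that is already met when the one before it is completed fails the run):
1. exactly three jars stand in the tray, the rest on the bench (angle between each of jar_1, jar_2, jar_3, jar_4, jar_5's own z axis and vertical below 0.15 rad and (height (world z) of jar_1 between -0.005 and 0.008 m or (x of jar_1 in the frame of tray between -0.036 and 0.036 m and y of jar_1 in the frame of tray between -0.066 and 0.066 m and z of jar_1 in the frame of tray between -0.001 and 0.008 m)) and (height (world z) of jar_2 between -0.005 and 0.008 m or (x of jar_2 in the frame of tray between -0.036 and 0.036 m and y of jar_2 in the frame of tray between -0.066 and 0.066 m and z of jar_2 in the frame of tray between -0.001 and 0.008 m)) and (height (world z) of jar_3 between -0.005 and 0.008 m or (x of jar_3 in the frame of tray between -0.036 and 0.036 m and y of jar_3 in the frame of tray between -0.066 and 0.066 m and z of jar_3 in the frame of tray between -0.001 and 0.008 m)) and (height (world z) of jar_4 between -0.005 and 0.008 m or (x of jar_4 in the frame of tray between -0.036 and 0.036 m and y of jar_4 in the frame of tray between -0.066 and 0.066 m and z of jar_4 in the frame of tray between -0.001 and 0.008 m)) and (height (world z) of jar_5 between -0.005 and 0.008 m or (x of jar_5 in the frame of tray between -0.036 and 0.036 m and y of jar_5 in the frame of tray between -0.066 and 0.066 m and z of jar_5 in the frame of tray between -0.001 and 0.008 m)) and height (world z) of any of jar_1, jar_2, jar_3 above 0.05 m and height (world z) of any of jar_1, jar_2, jar_4 above 0.05 m and height (world z) of any of jar_1, jar_2, jar_5 above 0.05 m and height (world z) of any of jar_1, jar_3, jar_4 above 0.05 m and height (world z) of any of jar_1, jar_3, jar_5 above 0.05 m and height (world z) of any of jar_1, jar_4, jar_5 above 0.05 m and height (world z) of any of jar_2, jar_3, jar_4 above 0.05 m and height (world z) of any of jar_2, jar_3, jar_5 above 0.05 m and height (world z) of any of jar_2, jar_4, jar_5 above 0.05 m and height (world z) of any of jar_3, jar_4, jar_5 above 0.05 m and (height (world z) of each of jar_1, jar_2 below 0.008 m or height (world z) of each of jar_1, jar_3 below 0.008 m or height (world z) of each of jar_1, jar_4 below 0.008 m or height (world z) of each of jar_1, jar_5 below 0.008 m or height (world z) of each of jar_2, jar_3 below 0.008 m or height (world z) of each of jar_2, jar_4 below 0.008 m or height (world z) of each of jar_2, jar_5 below 0.008 m or height (world z) of each of jar_3, jar_4 below 0.008 m or height (world z) of each of jar_3, jar_5 below 0.008 m or height (world z) of each of jar_4, jar_5 below 0.008 m)), for 0.2 s.
2. every clamp is in the slot, flange on the deck, turned across it with its finger over the tray's ledge (x of clamp_1 in the frame of shaker between -0.061 and -0.049 m and y of clamp_1 in the frame of shaker between -0.08 and 0.08 m and z of clamp_1 in the frame of shaker between 0.053 and 0.059 m and angle between the x axis of each of clamp_1, clamp_2, clamp_3 and the x axis of shaker, either way round below 0.3 rad and x of each of clamp_1_tip, clamp_2_tip, clamp_3_tip in the frame of shaker above -0.03 m and angle between each of clamp_1, clamp_2, clamp_3's own z axis and vertical below 0.12 rad and x of clamp_2 in the frame of shaker between -0.061 and -0.049 m and y of clamp_2 in the frame of shaker between -0.08 and 0.08 m and z of clamp_2 in the frame of shaker between 0.053 and 0.059 m and x of clamp_3 in the frame of shaker between -0.061 and -0.049 m and y of clamp_3 in the frame of shaker between -0.08 and 0.08 m and z of clamp_3 in the frame of shaker between 0.053 and 0.059 m), for 0.2 s.
At the end, for the whole second after the job is handed in: Three jars stand on the tray floor, the others on the bench (tilt under 9 deg). Every clamp: axis within 6 mm of the slot middle, flange within 3 mm of the deck, turned within 0.3 rad of square across, finger to the tray. Tray within 6 mm of its nest. All released and at rest (all of step 1 and all of step 2 and x of tray in the frame of shaker between 0.024 and 0.036 m and y of tray in the frame of shaker between -0.006 and 0.006 m and z of tray in the frame of shaker between 0.053 and 0.06 m and linear speed of each of jar_1, jar_2, jar_3, jar_4, jar_5, clamp_1, clamp_2, clamp_3, tray below 0.02 m/s); the robot touches nothing.
It fails at once if the timer, the pot or the roll of tape is moved by more than 30 mm (distance of any of timer, pot, blue_roll from where it was at the start of the episode above 0.03 m).
Of clamp_1, clamp_2, clamp_3 only 2 to 3 are there at a start; the rules pass over those that are not, and their reading is None.
Of jar_1, jar_2, jar_3, jar_4, jar_5 only 4 to 5 are there at a start; the rules pass over those that are not, and their reading is None.
At some moment in a run one of jar_1, jar_2, jar_3, jar_4, jar_5 may be knocked a few centimetres aside while the robot is not near it.
It also fails if it takes over 208 s, if anything falls off the work surface, if the arm or the gripper's body presses on something with over 40 N, if the wrist force passes 120 N, or if a joint passes its speed limit or range.

## Robot

A 6-joint arm with a two-finger parallel gripper is mounted at the origin on a cart in front of the work surface, level with it; the furniture and walls round the work are solid. World frame = base frame: x ahead of the robot, y to its left, z up, the work surface at z = 0. Lengths are in m, angles in degrees, forces in N, time in s.
With the tool pointing down it reaches from about 0.425 to 0.95 m from the base axis. Payload 3.5 kg.
Tool frame: the origin (TCP) lies where the fingers leave the gripper's body, on its centre line; the fingertips stand 73 mm ahead of it and the grasp point (between the pads) lies 54 mm ahead of it; z points along the fingers, y is the line along which they close (so a half turn about z gives the same grasp; the last joint's range is limited). The gripper opens to 85 mm and grips with 20 to 120 N. Pads are 22 mm wide; open, the fingers measure 114 mm over their backs; the gripper's body (76 mm by 85 mm) begins 54 mm behind the grasp point. The pads swing forward as they close: fully open they stand 13 mm farther back than shut.
Start: joints at [56.608, 16.404, 90.338, -0, 73.258, -8.594], TCP at [0.283, 0.613, 0.304] pointing down, gripper open.
Joint ranges: [-158.93, 158.93], [-51.34, 127.21], [12.03, 142.37], [-87.48, 267.48], [13.55, 161.25], [-162.69, 162.69]. Speed limits (degrees/s): [159.86, 159.86, 180, 180, 180, 180].

## Interface

Orientations are given as [roll, pitch, yaw] about the fixed x, y, z axes, in that order (R = Rz(yaw) Ry(pitch) Rx(roll)).
In Python, from cell import readout, cams, ticket gives the robot as it stands.
- The arm moves only by the tool carry_out, never from a script. Its argument "series" is a list of rows, each a list of 7 numbers: the opening, from 0 (shut) to 1 (fully open), then the shift along the tool's x, y, z in cm, then the turn, a rotation vector about the tool's x, y, z in degrees. A call has 1 to 20 rows; each row is the pose to reach, as a shift and turn from the pose commanded when the call began, along the tool's axes at that moment; what a row does not reach only later rows make up. A row lasts 1/10 s, in which the tool goes at most 50 mm and 8.59 degrees, less where a joint would pass 70% of its speed; a pose out of reach is approached as far as the arm can. A call with a gripper value outside its range is refused whole. The fingers move at their own pace and stop on an object; the grip force is fixed at half the most. Time passes only in rows, so rows that repeat a pose let the fingers close. It gives the time, the measured TCP pose, the force, the opening and the grip force at its end, in the units of the state.
- readout.sense(): the state, without advancing time (a new reading comes with each control period).
- cams.grab_frame(name): name is "scene" or "top" or "wrist"; returns a dict with "pixels" (420x560x3 uint8, red, green, blue), "depth" (420x560 float32, m along the optical axis (not along the pixel's ray), 0 where there is no reading), "camera_matrix" (3x3 intrinsics, pixels), "distortion" ([k1, k2, p1, p2, k3] as OpenCV has them; the pictures are not rectified), "pose" (4x4, takes a point from camera to world coordinates). Camera axes: x right, y down, z forward; pixel columns grow to the right and rows downward; lengths in m; the calibration is good to about 2 mm. A picture is of the moment at which its call begins.
- ticket.close_job(): hands the job in; it is judged then, once.
The state is a dict: "time_s": time; "joint_positions": joint angles; "qd": joint speeds; "joint_efforts": joint torques, N m; "position": TCP position; "tcp_rot": TCP orientation; "ft_force": force on the tool from outside, world axes, zero at the start; "wrist_torque": the same for the moment, N m; "grip_width": opening from 0.0 (shut) to 1.0 (fully open); "gripper_force": force on a finger pad.
Only numpy, scipy, OpenCV 4.12 (cv2) and the standard library are available. Lean on these libraries where they do the work, as an engineer would, in place of code of your own. Each camera call takes 0.05 s, during which the arm holds its last target. There are 200 camera calls.

## Working session

There is one attempt and no reset: what is moved stays moved. The work goes in short steps, Python scripts to look and compute and a tool call to move; the robot and the scene stay as the last step left them, time stands still between calls to the robot, and variables do not carry over. Pictures are saved under pics/ and viewed, at most 14 in all, crops included, and the job is handed in when it is done.

Besides the shell and the picture viewer there is one more tool, called after "Call:" as name([rows], argument=value, ...), one row to a line, values as JSON. carry_out: Moves the arm, as the interface text tells. Its arguments: {"type":"object","properties":{"series":{"type":"array"}},"required":["series"]}

```bash
mkdir -p pics; ls
cat > h.py <<'E'
import numpy as np, cv2
from cell import readout, cams, ticket
from scipy.spatial.transform import Rotation as R
def save(f,n): cv2.imwrite(f'pics/{n}.png', f['pixels'][:,:,::-1])
def cloud(f):
    h,w=f['depth'].shape
    u,v=np.meshgrid(np.arange(w),np.arange(h))
    p=cv2.undistortPoints(np.stack([u,v],-1).reshape(-1,1,2).astype(float),np.array(f['camera_matrix']),np.array(f['distortion'])).reshape(h,w,2)
    d=f['depth'][...,None]; P=np.concatenate([p*d,d],-1); T=np.array(f['pose'])
    W=P@T[:3,:3].T+T[:3,3]; W[f['depth']<=0]=np.nan
    return W
E
python3 - <<'E'
from h import *
for n in ['top','scene']:
    f=cams.grab_frame(n); save(f,n+'0'); np.savez(n+'0.npz',**{k:np.array(f[k]) for k in f}); print(np.round(f['pose'],3))
s=readout.sense(); print(s)
E
```

```text
pics
[[ 0.018 -0.991  0.135  0.409]
 [-1.    -0.015  0.022 -0.18 ]
 [-0.02  -0.135 -0.991  0.92 ]
 [ 0.     0.     0.     1.   ]]
[[ 0.697 -0.502  0.513  0.061]
 [-0.717 -0.476  0.508 -0.649]
 [-0.011 -0.722 -0.692  0.672]
 [ 0.     0.     0.     1.   ]]
{'time_s': 0.1, 'joint_positions': array([ 5.66061496e+01,  1.64499655e+01,  9.04161666e+01,  8.82185687e-04,
        7.32578079e+01, -8.59287210e+00]), 'qd': array([ 0.04159218, -0.24563368, -0.22020997,  0.12502418,  0.16478606,
        0.08351076]), 'joint_efforts': array([-3.17795138e-04, -4.07301307e+01, -2.93699956e+01, -1.73241224e-04,
        3.43745909e-03, -6.56951826e-08]), 'position': array([0.28284615, 0.6123878 , 0.30265019]), 'tcp_rot': array([-1.79877577e+02, -1.93529159e-02,  1.55198746e+02]), 'ft_force': array([1.70157053, 0.74507036, 0.23707112]), 'wrist_torque': array([-0.01788483,  0.01542313, -0.00217863]), 'gripper_force': 0.0, 'grip_width': 1.0038529222748436}
```

View pics/top0.png

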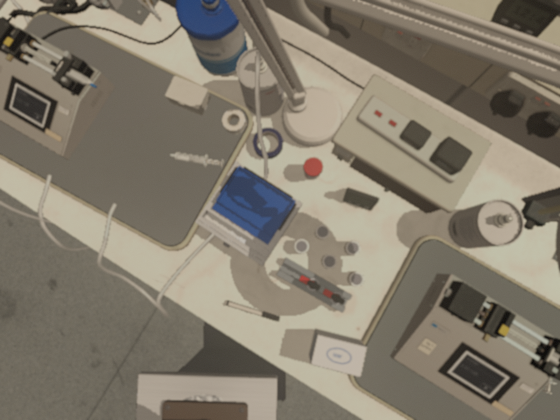

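View pics/scene0.png

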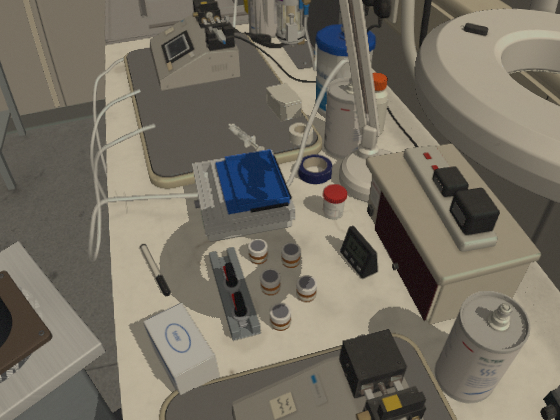

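The top view shows the shaker with its blue tray at about (247,208), five jars at (301,246), (322,231), (351,247), (329,261) and (354,278), and the caddy at (312,284) with two clamps at (307,282) and (332,293). The timer (360,198), pot (312,168) and roll (267,143) are behind.

Run:
```python
from h import *
for n,pts in [('top',dict(tray=(247,200),slotpanel=(225,230),j1=(301,246),j2=(322,231),j3=(351,247),j4=(329,261),j5=(354,278),cad0=(281,268),cad1=(346,300),c1=(307,282),c2=(332,293),timer=(360,198),pot=(312,168),roll=(267,143))),
 ('scene',dict(j1=(257,245),j2=(291,249),j3=(306,283),j4=(270,276),j5=(280,311),c1=(231,268),c2=(238,297)))]:
    f=dict(np.load(n+'0.npz')); W=cloud(f)
    for k,(u,v) in pts.items(): print(n,k,np.round(np.nanmedian(W[v-1:v+2,u-1:u+2].reshape(-1,3),0),3))
f=cams.grab_frame('wrist'); T=np.array(f['pose']); s=readout.sense()
Rt=R.from_euler('xyz',s['tcp_rot'],degrees=True).as_matrix()
print(np.round(Rt.T@T[:3,:3],3),np.round(Rt.T@(T[:3,3]-s['position']),3)); print(f['camera_matrix'],f['distortion'])
# shaker tray heading: blue pixels rect
f=dict(np.load('top0.npz'));W=cloud(f)
sel=(W[...,2]>.045)&(W[...,2]<.075)&(abs(W[...,0]-W[200,247,0])<.2)&(abs(W[...,1]-W[200,247,1])<.17)
print(cv2.minAreaRect(W[sel][:,:2].astype(np.float32)*1000))
```

```text
top tray [ 0.544 -0.088  0.059]
top slotpanel [ 0.479 -0.038  0.034]
top j1 [ 0.445 -0.21   0.032]
top j2 [ 0.48  -0.258  0.032]
top j3 [ 0.445 -0.323  0.033]
top j4 [ 0.413 -0.274  0.033]
top j5 [ 0.376 -0.329  0.033]
top cad0 [ 0.395 -0.165  0.004]
top cad1 [ 0.325 -0.316  0.004]
top c1 [ 0.366 -0.224  0.043]
top c2 [ 0.342 -0.279  0.037]
top timer [ 0.555 -0.342  0.046]
top pot [ 0.621 -0.232  0.056]
top roll [ 0.695 -0.126  0.   ]
scene j1 [ 0.448 -0.21   0.031]
scene j2 [ 0.482 -0.26   0.032]
scene j3 [ 0.445 -0.329  0.032]
scene j4 [ 0.415 -0.276  0.032]
scene j5 [ 0.376 -0.336  0.032]
scene c1 [ 0.365 -0.239  0.065]
scene c2 [ 0.335 -0.289  0.065]
[[ 0.001 -0.948 -0.318]
 [ 1.     0.001 -0.   ]
 [ 0.001 -0.318  0.948]] [ 0.081 -0.001 -0.07 ]
[[342.04620891   0.         278.18706706]
 [  0.         342.04620891 211.3066919 ]
 [  0.           0.           1.        ]] [0.02315107 0.         0.         0.         0.        ]
((549.61181640625, -85.20072937011719), (338.16162109375, 389.0154113769531), 88.98719787597656)
```

```bash
cat >> h.py <<'E'
def delta(p,yaw):
    s=readout.sense(); Rc=R.from_euler('xyz',s['tcp_rot'],degrees=True)
    Rg=R.from_euler('xyz',[180,0,yaw],degrees=True)
    sh=Rc.inv().apply(np.array(p)-s['position'])*100; rv=(Rc.inv()*Rg).as_rotvec(degrees=True)
    print('shift',np.round(sh,2),'rot',np.round(rv,2),'| pos',np.round(s['position'],4),np.round(s['tcp_rot'],1),'t',round(s['time_s'],1),'w',round(s['grip_width'],2))
E
python3 -c "
from h import *
delta([.48,-.11,.36],65)"
```

```text
shift [-48.2  -57.32  -5.63] rot [-1.00e-01  7.00e-02  9.02e+01] | pos [0.2828 0.6125 0.3028] [-179.9   -0.   155.2] t 0.1 w 1.0
```

Call:
carry_out([
  [1,-48.2,-57.3,-5.6,0,0,90],
  [1,-48.2,-57.3,-5.6,0,0,90],
  [1,-48.2,-57.3,-5.6,0,0,90],
  [1,-48.2,-57.3,-5.6,0,0,90],
  [1,-48.2,-57.3,-5.6,0,0,90],
  [1,-48.2,-57.3,-5.6,0,0,90],
  [1,-48.2,-57.3,-5.6,0,0,90],
  [1,-48.2,-57.3,-5.6,0,0,90],
  [1,-48.2,-57.3,-5.6,0,0,90],
  [1,-48.2,-57.3,-5.6,0,0,90],
  [1,-48.2,-57.3,-5.6,0,0,90],
  [1,-48.2,-57.3,-5.6,0,0,90],
  [1,-48.2,-57.3,-5.6,0,0,90],
  [1,-48.2,-57.3,-5.6,0,0,90],
  [1,-48.2,-57.3,-5.6,0,0,90],
  [1,-48.2,-57.3,-5.6,0,0,90],
  [0.5,-48.2,-57.3,-5.6,0,0,90],
  [0.5,-48.2,-57.3,-5.6,0,0,90],
  [0.5,-48.2,-57.3,-5.6,0,0,90],
  [0.5,-48.2,-57.3,-5.6,0,0,90],
])

```text
time_s: 2.15
position: [0.4801, -0.1083, 0.3599]
tcp_rot: [-180.0, -0.0, 65.3]
ft_force: [0.0, -0.7, 0.5]
grip_width: 0.5
gripper_force: 0.0
```

Run:
```python
from h import *
f=cams.grab_frame('wrist'); save(f,'w1'); np.savez('w1.npz',**{k:np.array(f[k]) for k in f})
delta([.48,-.11,.36],65)
```

```text
shift [-0.15  0.05 -0.  ] rot [ 0.01 -0.    0.31] | pos [ 0.4802 -0.1084  0.36  ] [180.   -0.   65.3] t 2.2 w 0.5
```

View pics/w1.png

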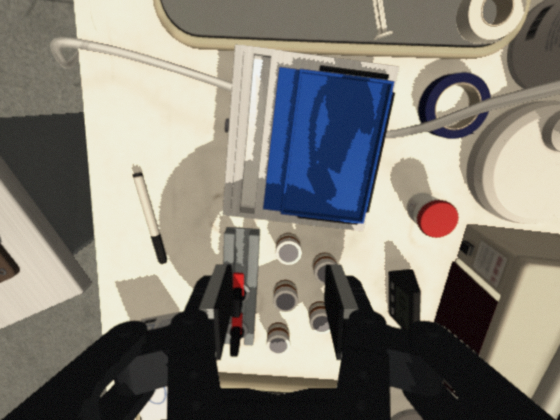

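The wrist view shows the shaker with the tray at (330,145) and its slot at about (255,130). The jars are at (288,248), (325,268), (286,295), (320,317) and (278,337). The caddy is at (241,285) with red clamps at (238,285) and (236,320), partly hidden by the fingers.

```bash
cat >> h.py <<'E'
def jars(f,show=True):
    W=cloud(f); c=W[...,:2]; z=W[...,2]
    out=[]
    sel=((z>.027)&(z<.037)&(W[...,0]>.33)&(W[...,0]<.55)&(W[...,1]<-.16)&(W[...,1]>-.42)).astype(np.uint8)
    n,l,st,_=cv2.connectedComponentsWithStats(sel,connectivity=4)
    for i in range(1,n):
        P=W[l==i]
        if len(P)<25: continue
        (x,y),(a,b),_=cv2.minAreaRect((P[:,:2]*1000).astype(np.float32))
        out.append((round(x),round(y),round(a),round(b),round(float(np.median(P[:,2]))*1000),len(P)))
    return out
E
python3 - <<'E'
from h import *
for n in ['w1','top0','scene0']:
    f=dict(np.load(n+'.npz')); print(n,jars(f))
    W=cloud(f); hsv=cv2.cvtColor(f['pixels'],cv2.COLOR_RGB2HSV)
    reg=(abs(W[...,0]-.54)<.17)&(abs(W[...,1]+.09)<.17)
    blue=(hsv[...,0]>100)&(hsv[...,0]<130)&(hsv[...,1]>150)&reg&(W[...,2]>.055)&(W[...,2]<.08)
    print(' blue',cv2.minAreaRect((W[blue][:,:2]*1000).astype(np.float32)),np.round(np.percentile(W[blue][:,2],[2,20,50,80,98])*1000,1))
    deck=reg&(W[...,2]>.05)&(W[...,2]<.062)&(hsv[...,1]<90)
    print(' deck',cv2.minAreaRect((W[deck][:,:2]*1000).astype(np.float32)),np.median(W[deck][:,2]))
    red=((hsv[...,0]<8)|(hsv[...,0]>172))&(hsv[...,1]>150)&(W[...,0]<.42)&(W[...,1]<-.12)
    k,l,st,ce=cv2.connectedComponentsWithStats(red.astype(np.uint8))
    for i in range(1,k):
        if st[i,4]>6: P=W[l==i]; print(' red',st[i,4],cv2.minAreaRect((P[:,:2]*1000).astype(np.float32)),np.round(np.nanmedian(P,0),3))
E
```

```text
w1 [(448, -212, 33, 32, 33, 515), (478, -255, 33, 22, 33, 246), (372, -243, 26, 8, 31, 86), (415, -275, 33, 31, 33, 456), (546, -364, 28, 4, 32, 72), (442, -327, 34, 25, 33, 349), (345, -293, 25, 8, 31, 69), (377, -335, 33, 33, 33, 414)]
 blue ((502.95758056640625, -152.9621124267578), (273.962646484375, 123.75672912597656), 54.91718673706055) [59.1 60.1 60.9 62.5 72.9]
 deck ((540.1725463867188, -140.2757568359375), (291.0755310058594, 269.96649169921875), 71.88258361816406) 0.05643164362605363
 red 197 ((369.91241455078125, -224.51348876953125), (35.02413558959961, 15.148816108703613), 66.17431640625) [ 0.373 -0.22   0.038]
 red 142 ((346.3140563964844, -268.3025817871094), (52.228477478027344, 13.010364532470703), 61.71165466308594) [ 0.344 -0.275  0.039]
top0 [(480, -258, 30, 33, 32, 169), (445, -210, 32, 32, 32, 174), (444, -327, 29, 34, 32, 172), (413, -274, 31, 32, 32, 175), (374, -334, 31, 32, 32, 183), (370, -240, 9, 18, 31, 27), (352, -233, 21, 7, 31, 25), (341, -294, 23, 7, 31, 29)]Traceback (most recent call last):
  File "<stdin>", line 7, in <module>
    return _quantile_unchecked(
        a, q, axis, out, overwrite_input, method, keepdims, weights)
    return _ureduce(a,
                    func=_quantile_ureduce_func,
    ...<5 lines>...
                    overwrite_input=overwrite_input,
                    method=method)
    r = func(a, **kwargs)
    result = _quantile(arr,
                       quantiles=q,
    ...<2 lines>...
                       out=out,
                       weights=wgt)
    slices_having_nans = np.isnan(arr[-1, ...])
                                  ~~~^^^^^^^^^
IndexError: index -1 is out of bounds for axis 0 with size 0
```

Run:
```python
from h import *
def big(m):
    k,l,st,_=cv2.connectedComponentsWithStats(m.astype(np.uint8)); return l==1+np.argmax(st[1:,4])
f=dict(np.load('w1.npz')); W=cloud(f); hsv=cv2.cvtColor(f['pixels'],cv2.COLOR_RGB2HSV); z=W[...,2]
blue=big((hsv[...,0]>98)&(hsv[...,0]<132)&(hsv[...,1]>120)&(z>.05)&(z<.085))
mr=lambda m: cv2.minAreaRect((W[m][:,:2]*1000).astype(np.float32))
print('blue',mr(blue)); print('shaker',mr(big((z>.05)&(z<.08))))
b=W[blue][:,:2]*1000
for a in (62,63,64,65,66,67,68):
    y=np.array([np.cos(np.radians(a)),np.sin(np.radians(a))]);x=np.array([y[1],-y[0]])
    print(a,np.round(np.percentile(b@x,[.3,99.7]),1),np.round(np.percentile(b@y,[.3,99.7]),1))
# depth profile along shaker x at mid
v=130
for u in range(225,310,3): print(u,np.round(W[v,u]*1000,0),f['pixels'][v,u])
img=cv2.resize(f['pixels'][215:375,190:350],None,fx=3.7,fy=3.7,interpolation=cv2.INTER_CUBIC); cv2.imwrite('pics/w1c.png',img[:,:,::-1])
```

```text
blue ((537.25732421875, -105.09544372558594), (155.5392303466797, 117.63700866699219), 58.20494079589844)
shaker ((519.1187744140625, -92.45538330078125), (180.7295379638672, 166.86941528320312), 58.243125915527344)
62 [463.7 583. ] [ 84.9 236.3]
63 [465.5 585.9] [ 75.2 227.6]
64 [467.5 589. ] [ 65.4 219. ]
65 [469.3 592.2] [ 55.4 210.2]
66 [470.4 595.4] [ 45.5 201.4]
67 [471.4 598.1] [ 35.6 192.8]
68 [472.4 600.9] [ 25.7 184.1]
225 [444. -43.  25.] [81 75 68]
228 [447. -44.  25.] [129 122 112]
231 [455. -45.  56.] [222 211 194]
234 [458. -46.  56.] [211 202 184]
237 [461. -47.  56.] [190 182 165]
240 [464. -49.  57.] [216 206 189]
243 [467. -50.  57.] [215 205 187]
246 [469. -51.  56.] [193 184 167]
249 [470. -54.  34.] [236 230 215]
252 [473. -55.  34.] [237 231 217]
255 [476. -56.  34.] [213 203 186]
258 [479. -58.  35.] [160 153 138]
261 [482. -59.  36.] [156 148 135]
264 [487. -59.  56.] [218 210 193]
267 [490. -61.  57.] [226 218 201]
270 [493. -62.  57.] [174 165 151]
273 [496. -63.  62.] [ 39  76 150]
276 [499. -64.  62.] [ 35  77 153]
279 [502. -65.  62.] [ 40  80 155]
282 [504. -67.  63.] [ 38  78 154]
285 [507. -68.  63.] [ 37  73 144]
288 [510. -69.  63.] [25 49 97]
291 [513. -70.  66.] [ 22  49 101]
294 [516. -71.  71.] [ 36  74 144]
297 [519. -74.  60.] [ 38  79 153]
300 [522. -75.  60.] [ 37  78 154]
303 [524. -76.  61.] [ 35  77 153]
306 [527. -78.  60.] [ 37  79 152]
309 [530. -79.  62.] [ 27  53 106]
```

View pics/w1c.png

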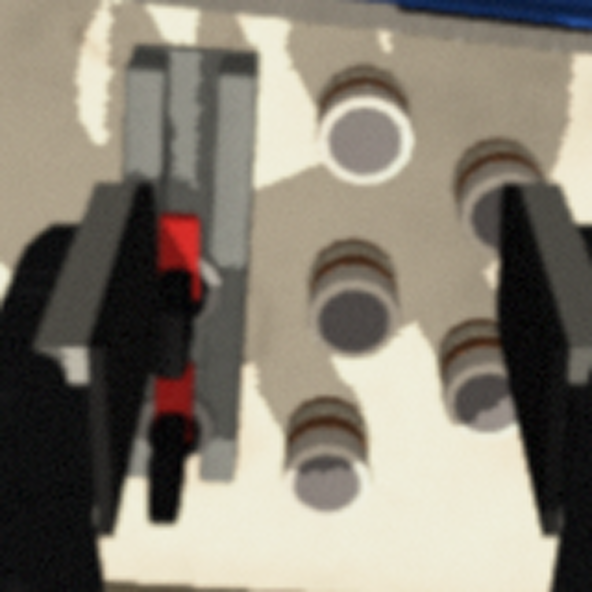

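The crop shows two clamps in the caddy, both with their red fingers toward the shaker, at crop pixels (180,235) and (175,390). Their bars are just below, at (172,320) and (168,470).

Run:
```python
from h import *
for n in ['w1','top0','scene0']:
    f=dict(np.load(n+'.npz')); W=cloud(f); z=W[...,2]
    reg=(W[...,0]>.29)&(W[...,0]<.41)&(W[...,1]<-.14)&(W[...,1]>-.35)
    c=reg&(z>.018)&(z<.027); d=W[...,0]*.906-W[...,1]*.423
    print(n,'caddy',cv2.minAreaRect((W[c][:,:2]*1000).astype(np.float32)),c.sum())
    k,l,st,_=cv2.connectedComponentsWithStats((reg&(z>.058)&(z<.075)).astype(np.uint8))
    for i in range(1,k):
        if st[i,4]>8: P=W[l==i]; print('  bar',st[i,4],cv2.minAreaRect((P[:,:2]*1000).astype(np.float32)),np.round(np.percentile(P[:,2],[50,95]),3))
```

```text
w1 caddy ((384.8524475097656, -252.7161865234375), (171.85470581054688, 92.39241790771484), 62.731075286865234) 1488
  bar 186 ((364.45166015625, -238.72198486328125), (27.795894622802734, 11.346606254577637), 55.59432601928711) [0.066 0.067]
  bar 209 ((334.6808776855469, -290.01806640625), (28.16106414794922, 13.007783889770508), 62.746376037597656) [0.066 0.067]
top0 caddy ((381.413818359375, -252.84390258789062), (172.82908630371094, 96.50586700439453), 61.29935073852539) 848
  bar 71 ((360.9621887207031, -237.17298889160156), (26.96714210510254, 11.519867897033691), 64.54782104492188) [0.065 0.068]
  bar 74 ((331.8074645996094, -289.9748840332031), (28.00667953491211, 11.912009239196777), 61.404422760009766) [0.065 0.068]
scene0 caddy ((381.4690856933594, -256.20294189453125), (178.54364013671875, 94.79219055175781), 61.354007720947266) 1377
  bar 114 ((363.60498046875, -238.4815216064453), (29.324928283691406, 11.884040832519531), 63.40873336791992) [0.064 0.066]
  bar 132 ((334.73046875, -290.7926940917969), (28.863859176635742, 12.168632507324219), 62.23197555541992) [0.064 0.066]
```

```bash
python3 -c "
from h import *
delta([.443,-.327,.2],58)
delta([.443,-.327,.08],58)"
```

```text
shift [-21.42   5.75  16.  ] rot [ 0.01 -0.    7.31] | pos [ 0.4802 -0.1084  0.36  ] [180.   -0.   65.3] t 2.2 w 0.5
shift [-21.42   5.74  28.  ] rot [ 0.01 -0.    7.31] | pos [ 0.4802 -0.1084  0.36  ] [180.   -0.   65.3] t 2.2 w 0.5
```

Call:
carry_out([
  [0.6,-21.4,5.7,16,0,0,7.3],
  [0.6,-21.4,5.7,16,0,0,7.3],
  [0.6,-21.4,5.7,16,0,0,7.3],
  [0.6,-21.4,5.7,16,0,0,7.3],
  [0.6,-21.4,5.7,16,0,0,7.3],
  [0.6,-21.4,5.7,16,0,0,7.3],
  [0.6,-21.4,5.7,16,0,0,7.3],
  [0.6,-21.4,5.7,16,0,0,7.3],
  [0.6,-21.4,5.7,20,0,0,7.3],
  [0.6,-21.4,5.7,24,0,0,7.3],
  [0.6,-21.4,5.7,26,0,0,7.3],
  [0.6,-21.4,5.7,28,0,0,7.3],
  [0.6,-21.4,5.7,28,0,0,7.3],
  [0.2,-21.4,5.7,28,0,0,7.3],
  [0.2,-21.4,5.7,28,0,0,7.3],
  [0.2,-21.4,5.7,28,0,0,7.3],
  [0.2,-21.4,5.7,28,0,0,7.3],
  [0.2,-21.4,5.7,28,0,0,7.3],
])

```text
time_s: 4.0
position: [0.4435, -0.3283, 0.082]
tcp_rot: [179.8, -0.0, 57.9]
ft_force: [0.1, 3.3, 6.2]
grip_width: 0.376
gripper_force: 59.9
```

```bash
cat >> h.py <<'E'
C=np.array([.5191,-.0925]); sx=np.array([.850,-.526]); sy=np.array([.526,.850])
def sh(x,y): return C+sx*x+sy*y   # shaker frame (m) to world xy
E
python3 -c "
from h import *
delta([.443,-.327,.2],58)
print(readout.sense()['gripper_force'])
for y in (-.042,0,.042):
  delta([*sh(.032,y),.2],58.2)"
```

```text
shift [  0.09  -0.07 -11.8 ] rot [ 0.18 -0.01 -0.11] | pos [ 0.4435 -0.3283  0.082 ] [179.8  -0.   57.9] t 4.0 w 0.38
59.875825848430395
shift [ 19.82  -2.87 -11.8 ] rot [ 0.18 -0.01 -0.31] | pos [ 0.4435 -0.3283  0.082 ] [179.8  -0.   57.9] t 4.0 w 0.38
shift [ 24.01  -2.89 -11.8 ] rot [ 0.18 -0.01 -0.31] | pos [ 0.4435 -0.3283  0.082 ] [179.8  -0.   57.9] t 4.0 w 0.38
shift [ 28.21  -2.92 -11.8 ] rot [ 0.18 -0.01 -0.31] | pos [ 0.4435 -0.3283  0.082 ] [179.8  -0.   57.9] t 4.0 w 0.38
```

Call:
carry_out([
  [0.2,0,0,-5,0,0,0],
  [0.2,0,0,-10,0,0,0],
  [0.2,3,0,-14,0,0,0],
  [0.2,28.2,-2.9,-14,0,0,0],
  [0.2,28.2,-2.9,-14,0,0,0],
  [0.2,28.2,-2.9,-14,0,0,0],
  [0.2,28.2,-2.9,-14,0,0,0],
  [0.2,28.2,-2.9,-14,0,0,0],
  [0.2,28.2,-2.9,-14,0,0,0],
  [0.2,28.2,-2.9,-14,0,0,0],
  [0.2,28.2,-2.9,-10,0,0,0],
  [0.2,28.2,-2.9,-8,0,0,0],
  [0.2,28.2,-2.9,-7,0,0,0],
  [0.2,28.2,-2.9,-6.4,0,0,0],
  [0.2,28.2,-2.9,-6.4,0,0,0],
])

```text
time_s: 5.5
position: [0.5674, -0.0743, 0.1438]
tcp_rot: [-180.0, 0.0, 57.8]
ft_force: [0.3, -0.1, -0.1]
grip_width: 0.374
gripper_force: 59.8
```

Call:
carry_out([
  [0.55,0,0,0,0,0,0],
  [0.55,0,0,0,0,0,0],
  [0.55,0,0,0,0,0,0],
  [0.55,0,0,-3,0,0,0],
  [0.55,0,0,-8,0,0,0],
  [0.6,0,0,-12,0,0,0],
  [0.6,0,0,-12,0,0,0],
])

```text
time_s: 6.2
position: [0.5709, -0.0742, 0.2728]
tcp_rot: [179.1, -0.2, 57.9]
ft_force: [1.0, -0.6, -0.2]
grip_width: 0.601
gripper_force: 0.0
```

Run:
```python
from h import *
f=cams.grab_frame('top'); save(f,'top1'); print(jars(f))
delta([.479,-.257,.2],78)
W=cloud(f); z=W[...,2]; m=(z>.088)&(z<.098)&(abs(W[...,0]-.54)<.1)&(abs(W[...,1]+.1)<.12)
print(m.sum(), np.nanmedian(W[m],0), 'expect',sh(.032,.042))
```

```text
[(545, -362, 33, 4, 33, 29), (480, -258, 30, 33, 32, 168), (445, -210, 32, 32, 32, 173), (413, -274, 31, 32, 32, 178), (375, -334, 32, 33, 32, 181), (371, -240, 29, 9, 32, 37), (351, -233, 21, 6, 30, 25), (341, -295, 23, 7, 30, 30), (337, -417, 11, 21, 29, 25)]
shift [-20.34   1.99   6.88] rot [  0.56  -0.04 -20.07] | pos [ 0.5695 -0.0738  0.2691] [ 1.795e+02 -1.000e-01  5.790e+01] t 6.2 w 0.6
157 [ 0.56538964 -0.07493651  0.09172018] expect [ 0.568392 -0.073632]
```

Call:
carry_out([
  [0.6,-20.2,2.2,6,0,0,-20],
  [0.6,-20.2,2.2,6,0,0,-20],
  [0.6,-20.2,2.2,6,0,0,-20],
  [0.6,-20.2,2.2,6,0,0,-20],
  [0.6,-20.2,2.2,6,0,0,-20],
  [0.6,-20.2,2.2,6,0,0,-20],
  [0.6,-20.2,2.2,6,0,0,-20],
  [0.6,-20.2,2.2,10,0,0,-20],
  [0.6,-20.2,2.2,14,0,0,-20],
  [0.6,-20.2,2.2,16.5,0,0,-20],
  [0.6,-20.2,2.2,18,0,0,-20],
  [0.6,-20.2,2.2,18,0,0,-20],
  [0.2,-20.2,2.2,18,0,0,-20],
  [0.2,-20.2,2.2,18,0,0,-20],
  [0.2,-20.2,2.2,18,0,0,-20],
  [0.2,-20.2,2.2,18,0,0,-20],
  [0.2,-20.2,2.2,18,0,0,-20],
])

```text
time_s: 7.95
position: [0.4799, -0.2569, 0.0857]
tcp_rot: [179.8, 0.1, 77.9]
ft_force: [0.5, 1.4, 7.0]
grip_width: 0.369
gripper_force: 59.6
```

```bash
python3 -c "
from h import *
delta([*sh(.032,0),.2],58)"
```

```text
shift [ 15.81   3.43 -11.44] rot [ 0.18  0.03 19.89] | pos [ 0.4799 -0.2569  0.0857] [1.798e+02 1.000e-01 7.790e+01] t 8.0 w 0.37
```

Call:
carry_out([
  [0.2,0,0,-5,0,0,0],
  [0.2,0,0,-10,0,0,0],
  [0.2,3,0.5,-14,0,0,5],
  [0.2,15.8,3.4,-14,0,0,20],
  [0.2,15.8,3.4,-14,0,0,20],
  [0.2,15.8,3.4,-14,0,0,20],
  [0.2,15.8,3.4,-14,0,0,20],
  [0.2,15.8,3.4,-14,0,0,20],
  [0.2,15.8,3.4,-14,0,0,20],
  [0.2,15.8,3.4,-10,0,0,20],
  [0.2,15.8,3.4,-8,0,0,20],
  [0.2,15.8,3.4,-7,0,0,20],
  [0.2,15.8,3.4,-6.4,0,0,20],
  [0.2,15.8,3.4,-6.4,0,0,20],
  [0.55,15.8,3.4,-6.4,0,0,20],
  [0.55,15.8,3.4,-6.4,0,0,20],
  [0.55,15.8,3.4,-6.4,0,0,20],
  [0.55,15.8,3.4,-9,0,0,20],
  [0.55,15.8,3.4,-13,0,0,20],
  [0.55,15.8,3.4,-17,0,0,20],
])

```text
time_s: 9.95
position: [0.5449, -0.1086, 0.255]
tcp_rot: [-179.9, 0.0, 57.9]
ft_force: [1.3, -0.2, 1.2]
grip_width: 0.549
gripper_force: 0.0
```

```bash
cat > chk.py <<'E'
from h import *
f=cams.grab_frame('top'); print(jars(f))
W=cloud(f); z=W[...,2]; m=(z>.086)&(z<.098)&(abs(W[...,0]-.54)<.1)&(abs(W[...,1]+.1)<.14)
k,l,st,_=cv2.connectedComponentsWithStats(m.astype(np.uint8))
for i in range(1,k):
    if st[i,4]>25:
        c=np.nanmean(W[l==i],0); d=c[:2]-C; print('tray jar',st[i,4],np.round(c,3),'shaker',np.round([d@sx,d@sy],3))
E
python3 -c "
from chk import *
delta([.447,-.211,.2],103)"
```

```text
[(445, -210, 32, 32, 32, 174), (413, -274, 31, 32, 32, 176), (374, -334, 31, 32, 32, 182), (370, -242, 24, 8, 32, 33), (352, -232, 24, 7, 30, 27), (341, -293, 26, 8, 30, 34)]
shift [-13.97  -3.29   6.33] rot [  0.78   0.17 -45.07] | pos [ 0.5483 -0.1098  0.2641] [ 1.792e+02 -1.000e-01  5.790e+01] t 10.0 w 0.55
```

Call:
carry_out([
  [0.6,-13.9,-2.9,4,0,0,-45],
  [0.6,-13.9,-2.9,4,0,0,-45],
  [0.6,-13.9,-2.9,4,0,0,-45],
  [0.6,-13.9,-2.9,4,0,0,-45],
  [0.6,-13.9,-2.9,4,0,0,-45],
  [0.6,-13.9,-2.9,4,0,0,-45],
  [0.6,-13.9,-2.9,4,0,0,-45],
  [0.6,-13.9,-2.9,8,0,0,-45],
  [0.6,-13.9,-2.9,12,0,0,-45],
  [0.6,-13.9,-2.9,15,0,0,-45],
  [0.6,-13.9,-2.9,16.8,0,0,-45],
  [0.6,-13.9,-2.9,16.8,0,0,-45],
  [0.2,-13.9,-2.9,16.8,0,0,-45],
  [0.2,-13.9,-2.9,16.8,0,0,-45],
  [0.2,-13.9,-2.9,16.8,0,0,-45],
  [0.2,-13.9,-2.9,16.8,0,0,-45],
  [0.2,-13.9,-2.9,16.8,0,0,-45],
])

```text
time_s: 11.7
position: [0.4476, -0.2117, 0.0873]
tcp_rot: [179.9, 0.1, 102.9]
ft_force: [-0.8, 0.5, 4.5]
grip_width: 0.371
gripper_force: 59.6
```

```bash
python3 -c "
from chk import *
delta([*sh(.032,-.042),.2],58)"
```

```text
[(374, -334, 31, 31, 32, 180)]
tray jar 188 [ 0.567 -0.073  0.092] shaker [0.03  0.041]
tray jar 187 [ 0.543 -0.111  0.092] shaker [ 0.03  -0.003]
shift [  4.77   8.98 -11.27] rot [ 0.13  0.06 44.9 ] | pos [ 0.4476 -0.2117  0.0872] [1.799e+02 1.000e-01 1.029e+02] t 11.8 w 0.37
```

Call:
carry_out([
  [0.2,0,0,-5,0,0,0],
  [0.2,0,0,-10,0,0,0],
  [0.2,1,2,-14,0,0,8],
  [0.2,4.55,8.8,-14,0,0,45],
  [0.2,4.55,8.8,-14,0,0,45],
  [0.2,4.55,8.8,-14,0,0,45],
  [0.2,4.55,8.8,-14,0,0,45],
  [0.2,4.55,8.8,-14,0,0,45],
  [0.2,4.55,8.8,-14,0,0,45],
  [0.2,4.55,8.8,-10,0,0,45],
  [0.2,4.55,8.8,-8,0,0,45],
  [0.2,4.55,8.8,-7,0,0,45],
  [0.2,4.55,8.8,-6.35,0,0,45],
  [0.2,4.55,8.8,-6.35,0,0,45],
  [0.55,4.55,8.8,-6.35,0,0,45],
  [0.55,4.55,8.8,-6.35,0,0,45],
  [0.55,4.55,8.8,-6.35,0,0,45],
  [0.55,4.55,8.8,-9,0,0,45],
  [0.55,4.55,8.8,-13,0,0,45],
  [0.55,4.55,8.8,-17,0,0,45],
])

```text
time_s: 13.75
position: [0.5221, -0.1471, 0.2571]
tcp_rot: [-180.0, 0.0, 57.9]
ft_force: [-0.3, -0.2, 0.0]
grip_width: 0.545
gripper_force: 0.0
```

Call:
carry_out([
  [0.5,-8,-8,0,0,0,0],
  [0.5,-12,-17,0,0,0,0],
  [0.5,-12,-17,0,0,0,0],
  [0.5,-12,-17,0,0,0,0],
  [0.5,-12,-17,0,0,0,0],
  [0.5,-12,-17,0,0,0,0],
  [0.5,-12,-17,0,0,0,0],
])

```text
time_s: 14.45
position: [0.3155, -0.159, 0.2569]
tcp_rot: [179.8, 0.0, 57.9]
ft_force: [-0.0, 0.3, 0.4]
grip_width: 0.498
gripper_force: 0.0
```

```bash
python3 -c "
from chk import *
delta([.3635,-.2383,.17],61.5)
f=cams.grab_frame('wrist'); save(f,'w2')
f=cams.grab_frame('scene'); print('scene',jars(f))
W=cloud(f); z=W[...,2]
k,l,st,_=cv2.connectedComponentsWithStats(((z>.058)&(z<.07)&(W[...,0]>.29)&(W[...,0]<.41)&(W[...,1]<-.2)&(W[...,1]>-.35)).astype(np.uint8))
for i in range(1,k):
    if st[i,4]>8: print(' bar',st[i,4],cv2.minAreaRect((W[l==i][:,:2]*1000).astype(np.float32)))
"
```

```text
[(413, -274, 32, 32, 32, 176), (374, -334, 32, 31, 32, 183), (370, -241, 21, 8, 31, 25), (352, -232, 22, 7, 31, 28), (341, -291, 27, 10, 31, 31)]
tray jar 191 [ 0.567 -0.073  0.092] shaker [0.03  0.041]
tray jar 189 [ 0.543 -0.111  0.092] shaker [ 0.03  -0.003]
tray jar 194 [ 0.522 -0.147  0.092] shaker [ 0.031 -0.045]
shift [-4.18  8.25  8.69] rot [ 0.1   0.01 -3.57] | pos [ 0.3157 -0.159   0.2568] [179.9   0.   57.9] t 14.5 w 0.5
scene [(502, -186, 5, 96, 33, 180), (545, -367, 9, 30, 32, 70), (414, -275, 33, 31, 31, 282), (362, -241, 25, 29, 30, 126), (376, -335, 33, 33, 32, 318), (341, -299, 23, 10, 30, 60)]
 bar 115 ((363.1841735839844, -239.2718048095703), (27.373191833496094, 11.858259201049805), 62.551856994628906)
 bar 132 ((334.3114929199219, -291.36419677734375), (27.985265731811523, 12.119973182678223), 62.57963180541992)
```

View pics/w2.png

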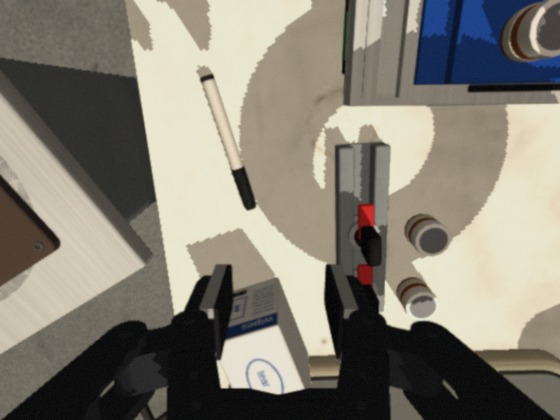

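The wrist view shows the third jar in the tray at (530,35). The caddy (365,215) holds two clamps, with bars at (371,245) and (378,295). The two remaining jars stand at (430,235) and (417,300), all undisturbed.

```bash
python3 -c "
from h import *
delta([.3633,-.2388,.2],62)"
```

```text
shift [-4.26  8.28  5.63] rot [ 0.   -0.01 -4.03] | pos [ 0.3157 -0.1588  0.2563] [180.  -0.  58.] t 14.6 w 0.5
```

Call:
carry_out([
  [0.45,-4.25,8.3,5.6,0,0,-4],
  [0.45,-4.25,8.3,5.6,0,0,-4],
  [0.45,-4.25,8.3,5.6,0,0,-4],
  [0.45,-4.25,8.3,5.6,0,0,-4],
  [0.45,-4.25,8.3,9,0,0,-4],
  [0.45,-4.25,8.3,11.5,0,0,-4],
  [0.45,-4.25,8.3,12.6,0,0,-4],
  [0.45,-4.25,8.3,12.6,0,0,-4],
  [0,-4.25,8.3,12.6,0,0,-4],
  [0,-4.25,8.3,12.6,0,0,-4],
  [0,-4.25,8.3,12.6,0,0,-4],
  [0,-4.25,8.3,12.6,0,0,-4],
  [0,-4.25,8.3,12.6,0,0,-4],
  [0,-4.25,8.3,12.6,0,0,-4],
])

```text
time_s: 16.0
position: [0.3632, -0.2395, 0.1318]
tcp_rot: [179.9, 0.0, 61.9]
ft_force: [-0.3, 1.3, 6.9]
grip_width: 0.114
gripper_force: 60.6
```

Call:
carry_out([
  [0,0,0,-2,0,0,0],
  [0,0,0,-5,0,0,0],
  [0,0,0,-9,0,0,0],
  [0,0,0,-10,0,0,0],
  [0,0,0,-10,0,0,0],
  [0,0,0,-10,0,0,0],
])

```text
time_s: 16.6
position: [0.3618, -0.2381, 0.2286]
tcp_rot: [-179.9, -0.0, 61.9]
ft_force: [0.3, 0.4, -1.3]
grip_width: 0.112
gripper_force: 59.6
```

```bash
python3 -c "
from h import *
print(readout.sense()['gripper_force'])
delta([*sh(-.055,.045),.23],58.2)
f=cams.grab_frame('scene'); 
W=cloud(f); hsv=cv2.cvtColor(f['pixels'],cv2.COLOR_RGB2HSV)
red=((hsv[...,0]<8)|(hsv[...,0]>172))&(hsv[...,1]>150)&(W[...,0]<.45)&(W[...,1]<-.12)
k,l,st,ce=cv2.connectedComponentsWithStats(red.astype(np.uint8))
for i in range(1,k):
  if st[i,4]>6: print(st[i],np.nanmedian(W[l==i],0))
save(f,'s2')
"
```

```text
59.60635327734053
shift [25.09  1.81 -0.13] rot [-0.1  -0.03  3.7 ] | pos [ 0.3618 -0.2381  0.2286] [-179.9   -0.    61.9] t 16.6 w 0.11
[220 235   3   5   8] [ 0.35819084 -0.23173519  0.13355296]
[232 294   5  17  27] [ 0.33801597 -0.27241809  0.03624866]
```

View pics/s2.png

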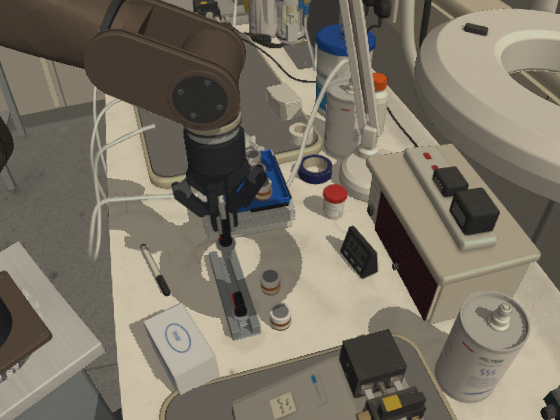

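The scene view shows clamp 1 hanging in the gripper at (226,240). The second clamp is still in the caddy at (240,300), and both bench jars are standing.

Run:
```python
from h import *
for n in ['w1','top0','scene0']:
    f=dict(np.load(n+'.npz')); W=cloud(f); d=W[...,:2]-C; X=d@sx*1000; Y=d@sy*1000; Z=W[...,2]*1000
    for y in (-60,-30,0,30,60):
        m=(abs(Y-y)<8)
        fl=X[m&(abs(X+55)<15)&(Z<46)]; lo=X[m&(X>-80)&(X<-57)&(abs(Z-56)<4)]; hi=X[m&(X<-40)&(X>-53)&(abs(Z-56)<4)]
        if len(fl)>5 and len(lo)>5 and len(hi)>5: print(n,y,'floor',np.round(np.percentile(fl,[3,97]),1),'near edge',round(np.percentile(lo,98),1),'far edge',round(np.percentile(hi,2),1),'z',round(np.median(hi if 0 else Z[m&(X>-80)&(X<-60)&(abs(Z-56)<4)]),1))
```

```text
w1 -60 floor [-63.5 -47. ] near edge -63.0 far edge -45.8 z 56.3
w1 -30 floor [-63.3 -47.3] near edge -63.2 far edge -45.7 z 56.4
w1 0 floor [-63.4 -47.3] near edge -63.0 far edge -45.7 z 56.4
w1 30 floor [-63.5 -47.2] near edge -63.2 far edge -45.8 z 56.5
w1 60 floor [-63.5 -47.4] near edge -63.2 far edge -46.1 z 56.1
top0 -60 floor [-64.9 -49. ] near edge -65.7 far edge -48.0 z 55.8
top0 -30 floor [-64.8 -48.9] near edge -65.3 far edge -47.9 z 55.8
top0 0 floor [-64.8 -48.8] near edge -65.7 far edge -47.8 z 55.7
top0 30 floor [-64.9 -49.1] near edge -65.4 far edge -48.1 z 55.7
top0 60 floor [-65.2 -48.8] near edge -65.6 far edge -47.8 z 55.3
scene0 -60 floor [-60.4 -46.3] near edge -62.4 far edge -46.5 z 55.1
scene0 -30 floor [-60.1 -46.3] near edge -62.8 far edge -46.9 z 55.7
scene0 0 floor [-60.2 -46. ] near edge -62.7 far edge -45.0 z 55.7
scene0 30 floor [-60.3 -44.7] near edge -62.7 far edge -45.0 z 55.6
scene0 60 floor [-60.7 -44.7] near edge -63.1 far edge -45.1 z 55.7
```

Call:
carry_out([
  [0,25.1,1.8,0,0,0,3.7],
  [0,25.1,1.8,0,0,0,3.7],
  [0,25.1,1.8,0,0,0,3.7],
  [0,25.1,1.8,0,0,0,3.7],
  [0,25.1,1.8,0,0,0,3.7],
  [0,25.1,1.8,0,0,0,3.7],
  [0,25.1,1.8,0,0,0,3.7],
  [0,25.1,1.8,0,0,0,3.7],
  [0,25.1,1.8,0,0,0,3.7],
  [0,25.1,1.8,2,0,0,3.7],
  [0,25.1,1.8,3,0,0,3.7],
  [0,25.1,1.8,3,0,0,3.7],
  [0,25.1,1.8,3,0,0,3.7],
  [0,25.1,1.8,3,0,0,3.7],
])

```text
time_s: 18.05
position: [0.4968, -0.0261, 0.2007]
tcp_rot: [179.9, -0.0, 58.2]
ft_force: [0.7, -0.3, -0.8]
grip_width: 0.116
gripper_force: 59.6
```

```bash
python3 -c "
from h import *
delta([*sh(-.0546,.045),.165],58.2)
f=cams.grab_frame('wrist'); save(f,'w3')
W=cloud(f); d=W[...,:2]-C; X=d@sx*1000; Y=d@sy*1000; Z=W[...,2]*1000
for y in (-60,-30,0,20,80):
        m=(abs(Y-y)<6)
        lo=X[m&(X>-80)&(X<-57)&(abs(Z-56)<4)]; hi=X[m&(X<-40)&(X>-53)&(abs(Z-56)<4)]
        if len(lo)>5 and len(hi)>5: print(y,'near edge',round(np.percentile(lo,98),1),'far edge',round(np.percentile(hi,2),1),np.median(Z[m&(X>-80)&(X<-60)&(abs(Z-56)<4)]))
"
```

```text
shift [ 0.02 -0.08  3.57] rot [ 0.07 -0.02 -0.03] | pos [ 0.4968 -0.0261  0.2007] [179.9  -0.   58.2] t 18.1 w 0.12
-60 near edge -63.3 far edge -46.3 56.46042967356959
80 near edge -59.5 far edge -51.9 56.36034722050984
```

View pics/w3.png

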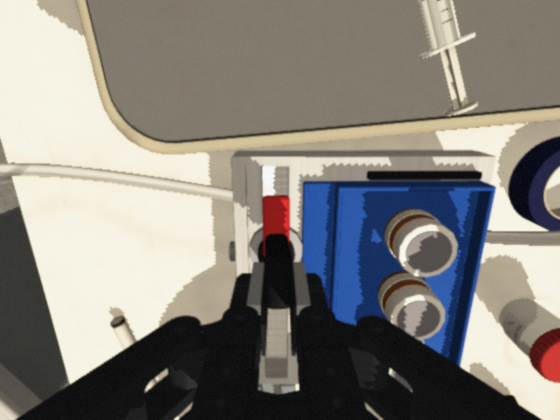

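The wrist view shows the held clamp's red finger at (276,212), in line with the slot at (275,180). Two of the tray jars are visible, upright, at (422,243) and (412,305).

Call:
carry_out([
  [0,0,-0.1,0.6,0,0,0],
  [0,0,-0.1,1.2,0,0,0],
  [0,0,-0.1,1.8,0,0,0],
  [0,0,-0.1,2.2,0,0,0],
  [0,0,-0.1,2.6,0,0,0],
  [0,0,-0.1,3.0,0,0,0],
  [0,0,-0.1,3.3,0,0,0],
  [0,0,-0.1,3.5,0,0,0],
  [0,0,-0.1,3.6,0,0,0],
  [0,0,-0.1,3.6,0,0,0],
  [0,0,-0.1,3.6,0,0,0],
])

```text
time_s: 19.2
position: [0.4955, -0.0251, 0.164]
tcp_rot: [-180.0, 0.0, 58.2]
ft_force: [-1.0, 0.2, 0.5]
grip_width: 0.115
gripper_force: 59.8
```

Call:
carry_out([
  [0,0,0,0.1,0,0,0],
  [0,0,0,0.15,0,0,0],
  [0,0,0,0.2,0,0,0],
  [0,0,0,0.2,0,0,0],
  [0,0,0,0.2,0,0,0],
])

```text
time_s: 19.7
position: [0.4959, -0.0252, 0.1639]
tcp_rot: [-180.0, 0.0, 58.2]
ft_force: [-4.9, 0.8, 10.6]
grip_width: 0.113
gripper_force: 61.1
```

Call:
carry_out([
  [0,0,0,-0.15,0,0,0],
  [0,0,0,-0.15,0,0,8],
  [0,0,0,-0.15,0,0,16],
  [0,0,0,-0.15,0,0,24],
  [0,0,0,-0.15,0,0,32],
  [0,0,0,-0.15,0,0,40],
  [0,0,0,-0.15,0,0,48],
  [0,0,0,-0.15,0,0,56],
  [0,0,0,-0.15,0,0,64],
  [0,0,0,-0.15,0,0,72],
  [0,0,0,-0.15,0,0,80],
  [0,0,0,-0.15,0,0,86],
  [0,0,0,-0.15,0,0,90],
  [0,0,0,-0.15,0,0,90],
  [0,0,0,-0.15,0,0,90],
])

```text
time_s: 21.2
position: [0.4962, -0.0253, 0.1638]
tcp_rot: [-180.0, -0.1, -31.7]
ft_force: [1.4, 0.9, 1.0]
grip_width: 0.114
gripper_force: 59.9
```

```bash
python3 -c "
from h import *
delta([*sh(-.0548,.045),.164],-31.8); print(readout.sense()['wrist_torque'])"
```

```text
shift [ 0.01  0.01 -0.02] rot [-0.04 -0.11  0.09] | pos [ 0.4962 -0.0253  0.1638] [-1.80e+02 -1.00e-01 -3.17e+01] t 21.2 w 0.11
[ 0.02208698 -0.24828038 -0.03155948]
```

Call:
carry_out([
  [0.45,0,0,0,0,0,0],
  [0.45,0,0,0,0,0,0],
  [0.45,0,0,0,0,0,0],
  [0.45,0,0,0,0,0,0],
  [0.45,0,0,-2,0,0,0],
  [0.45,0,0,-5,0,0,0],
  [0.45,0,0,-9,0,0,0],
  [0.45,0,0,-9,0,0,0],
  [0.45,0,0,-9,0,0,0],
])

```text
time_s: 22.1
position: [0.496, -0.0253, 0.2545]
tcp_rot: [-180.0, -0.1, -31.8]
ft_force: [-0.1, 0.1, -1.2]
grip_width: 0.446
gripper_force: 0.0
```

```bash
python3 -c "
from h import *
delta([.3344,-.291,.25],62)"
```

```text
shift [ 0.26 31.1   0.43] rot [ 8.000e-02 -1.400e-01 -9.379e+01] | pos [ 0.496  -0.0253  0.2545] [-1.80e+02 -1.00e-01 -3.18e+01] t 22.1 w 0.45
```

Call:
carry_out([
  [0.45,0.3,31.1,0.4,0,0,-93.8],
  [0.45,0.3,31.1,0.4,0,0,-93.8],
  [0.45,0.3,31.1,0.4,0,0,-93.8],
  [0.45,0.3,31.1,0.4,0,0,-93.8],
  [0.45,0.3,31.1,0.4,0,0,-93.8],
  [0.45,0.3,31.1,0.4,0,0,-93.8],
  [0.45,0.3,31.1,0.4,0,0,-93.8],
  [0.45,0.3,31.1,0.4,0,0,-93.8],
  [0.45,0.3,31.1,0.4,0,0,-93.8],
  [0.45,0.3,31.1,0.4,0,0,-93.8],
  [0.45,0.3,31.1,0.4,0,0,-93.8],
  [0.45,0.3,31.1,0.4,0,0,-93.8],
  [0.45,0.3,31.1,0.4,0,0,-93.8],
  [0.45,0.3,31.1,0.4,0,0,-93.8],
  [0.45,0.3,31.1,0.4,0,0,-93.8],
])

```text
time_s: 23.6
position: [0.3341, -0.2908, 0.2486]
tcp_rot: [-179.9, -0.0, 61.9]
ft_force: [0.8, 1.1, -0.7]
grip_width: 0.452
gripper_force: 0.0
```

```bash
cat > chk2.py <<'E'
from chk import *
f=cams.grab_frame('top'); f2=cams.grab_frame('scene')
for n,f in (('top',f),('scene',f2)):
    W=cloud(f); hsv=cv2.cvtColor(f['pixels'],cv2.COLOR_RGB2HSV); d=W[...,:2]-C; X=d@sx; Y=d@sy; z=W[...,2]
    reg=(abs(X+.05)<.045)&(abs(Y)<.09)
    for nm,m in (('red',((hsv[...,0]<8)|(hsv[...,0]>172))&(hsv[...,1]>140)&reg),('bar',reg&(z>.09)&(z<.105))):
        k,l,st,_=cv2.connectedComponentsWithStats(m.astype(np.uint8))
        for i in range(1,k):
            if st[i,4]>8:
                q=l==i; print(n,nm,st[i,4],'X',np.round(np.nanpercentile(X[q]*1000,[3,50,97])),'Y',np.round(np.nanpercentile(Y[q]*1000,[3,50,97])),'z',np.round(np.nanpercentile(z[q]*1000,[50,95])))
E
python3 -c "
from chk2 import *
f=f2;save(f,'s3')
delta([.3344,-.291,.13],62)
W=cloud(f); z=W[...,2]
k,l,st,_=cv2.connectedComponentsWithStats(((z>.058)&(z<.07)&(W[...,0]>.29)&(W[...,0]<.41)&(W[...,1]<-.2)&(W[...,1]>-.35)).astype(np.uint8))
for i in range(1,k):
    if st[i,4]>8: print(' bar',st[i,4],cv2.minAreaRect((W[l==i][:,:2]*1000).astype(np.float32)))
"
```

```text
[(413, -274, 31, 32, 32, 175), (382, -330, 14, 33, 32, 81)]
tray jar 189 [ 0.567 -0.073  0.092] shaker [0.03  0.041]
tray jar 187 [ 0.543 -0.111  0.092] shaker [ 0.03  -0.003]
tray jar 194 [ 0.522 -0.147  0.092] shaker [ 0.031 -0.045]
tray jar 58 [ 0.496 -0.025  0.095] shaker [-0.055  0.045]
top red 49 X [-41. -32. -24.] Y [40. 46. 52.] z [70. 77.]
top bar 77 X [-68. -55. -42.] Y [41. 46. 52.] z [97. 99.]
shift [0.000e+00 1.000e-02 1.192e+01] rot [-0.02 -0.01 -0.05] | pos [ 0.3343 -0.291   0.2492] [-180.    -0.    61.9] t 23.8 w 0.45
 bar 135 ((334.1897888183594, -291.688232421875), (27.660499572753906, 12.190445899963379), 63.922149658203125)
```

Call:
carry_out([
  [0.45,0,0,5,0,0,0],
  [0.45,0,0,9,0,0,0],
  [0.45,0,0,11,0,0,0],
  [0.45,0,0,12,0,0,0],
  [0.45,0,0,12,0,0,0],
  [0,0,0,12,0,0,0],
  [0,0,0,12,0,0,0],
  [0,0,0,12,0,0,0],
  [0,0,0,12,0,0,0],
  [0,0,0,12,0,0,0],
  [0,0,0,12,0,0,0],
])

```text
time_s: 24.85
position: [0.335, -0.2921, 0.131]
tcp_rot: [179.8, 0.1, 62.0]
ft_force: [-0.5, -0.1, 5.7]
grip_width: 0.113
gripper_force: 61.3
```

Call:
carry_out([
  [0,0,0,-2,0,0,0],
  [0,0,0,-5,0,0,0],
  [0,0,0,-9,0,0,0],
  [0,0,0,-11,0,0,0],
  [0,0,0,-11,0,0,0],
  [0,0,0,-11,0,0,0],
])

```text
time_s: 25.45
position: [0.334, -0.2906, 0.2386]
tcp_rot: [-180.0, -0.0, 62.0]
ft_force: [0.4, 0.3, -1.6]
grip_width: 0.114
gripper_force: 60.4
```

```bash
python3 -c "
from h import *
print(readout.sense()['gripper_force'])
delta([*sh(-.0548,-.04),.24],58.2)"
```

```text
60.41176719176292
shift [22.55  1.32 -0.13] rot [-0.05 -0.02  3.81] | pos [ 0.334  -0.2906  0.2386] [-180.   -0.   62.] t 25.4 w 0.11
```

Call:
carry_out([
  [0,22.5,1.3,0,0,0,3.8],
  [0,22.5,1.3,0,0,0,3.8],
  [0,22.5,1.3,0,0,0,3.8],
  [0,22.5,1.3,0,0,0,3.8],
  [0,22.5,1.3,0,0,0,3.8],
  [0,22.5,1.3,0,0,0,3.8],
  [0,22.5,1.3,0,0,0,3.8],
  [0,22.5,1.3,0,0,0,3.8],
  [0,22.5,1.3,2,0,0,3.8],
  [0,22.5,1.3,4,0,0,3.8],
  [0,22.5,1.3,4,0,0,3.8],
  [0,22.5,1.3,4,0,0,3.8],
  [0,22.5,1.3,4,0,0,3.8],
])

```text
time_s: 26.75
position: [0.4518, -0.0993, 0.2005]
tcp_rot: [179.9, -0.0, 58.1]
ft_force: [0.2, 0.8, -0.9]
grip_width: 0.115
gripper_force: 60.4
```

```bash
python3 -c "
from h import *
delta([*sh(-.0548,-.04),.165],58.2)"
```

```text
shift [ 0.12 -0.12  3.55] rot [ 0.1  -0.01 -0.06] | pos [ 0.4518 -0.0993  0.2005] [179.9  -0.   58.1] t 26.8 w 0.12
```

Call:
carry_out([
  [0,0,-0.1,0.6,0,0,0],
  [0,0,-0.1,1.2,0,0,0],
  [0,0,-0.1,1.8,0,0,0],
  [0,0,-0.1,2.2,0,0,0],
  [0,0,-0.1,2.6,0,0,0],
  [0,0,-0.1,3.0,0,0,0],
  [0,0,-0.1,3.3,0,0,0],
  [0,0,-0.1,3.5,0,0,0],
  [0,0,-0.1,3.6,0,0,0],
  [0,0,-0.1,3.7,0,0,0],
  [0,0,-0.1,3.75,0,0,0],
  [0,0,-0.1,3.75,0,0,0],
])

```text
time_s: 27.95
position: [0.4515, -0.0984, 0.1636]
tcp_rot: [179.9, -0.0, 58.2]
ft_force: [-0.3, 0.4, 9.8]
grip_width: 0.113
gripper_force: 60.5
```

Call:
carry_out([
  [0,0,0,-0.1,0,0,0],
  [0,0,0,-0.1,0,0,8],
  [0,0,0,-0.1,0,0,16],
  [0,0,0,-0.1,0,0,24],
  [0,0,0,-0.1,0,0,32],
  [0,0,0,-0.1,0,0,40],
  [0,0,0,-0.1,0,0,48],
  [0,0,0,-0.1,0,0,56],
  [0,0,0,-0.1,0,0,64],
  [0,0,0,-0.1,0,0,72],
  [0,0,0,-0.1,0,0,80],
  [0,0,0,-0.1,0,0,86],
  [0,0,0,-0.1,0,0,90],
  [0,0,0,-0.1,0,0,90],
  [0,0,0,-0.1,0,0,90],
])

```text
time_s: 29.45
position: [0.4507, -0.0974, 0.1634]
tcp_rot: [-179.9, 0.1, -31.8]
ft_force: [0.9, 1.3, 4.9]
grip_width: 0.114
gripper_force: 60.8
```

Call:
carry_out([
  [0.45,0,0,0,0,0,0],
  [0.45,0,0,0,0,0,0],
  [0.45,0,0,0,0,0,0],
  [0.45,0,0,0,0,0,0],
  [0.45,0,0,-2,0,0,0],
  [0.45,0,0,-5,0,0,0],
  [0.45,0,0,-9,0,0,0],
  [0.45,-3,0,-13,0,0,0],
  [0.45,-6,0,-16,0,0,0],
  [0.45,-6,10,-18,0,0,0],
  [0.45,-6,20,-18,0,0,0],
  [0.45,-6,20,-18,0,0,0],
  [0.45,-6,20,-18,0,0,0],
  [0.45,-6,20,-18,0,0,0],
  [0.45,-6,20,-18,0,0,0],
])

```text
time_s: 30.95
position: [0.2933, -0.2371, 0.3426]
tcp_rot: [-180.0, 0.0, -32.0]
ft_force: [0.3, -0.4, 0.3]
grip_width: 0.452
gripper_force: 0.0
```

```bash
python3 -c "
from chk2 import *
save(f2,'s4'); print('scene jars',jars(f2)); print(readout.sense()['position'])
T=cams.grab_frame('top'); cv2.imwrite('pics/t4.png',cv2.resize(T['pixels'][120:320,180:400],None,fx=2.7,fy=2.7)[:,:,::-1])"
```

```text
[(545, -363, 32, 5, 32, 31), (413, -274, 31, 32, 32, 178), (374, -334, 31, 32, 32, 180), (335, -416, 11, 16, 30, 25)]
tray jar 191 [ 0.567 -0.073  0.092] shaker [0.03  0.041]
tray jar 186 [ 0.543 -0.111  0.092] shaker [ 0.03  -0.003]
tray jar 194 [ 0.522 -0.147  0.092] shaker [ 0.031 -0.045]
tray jar 63 [ 0.497 -0.025  0.095] shaker [-0.054  0.045]
tray jar 58 [ 0.453 -0.095  0.096] shaker [-0.055 -0.037]
top red 51 X [-41. -32. -24.] Y [41. 46. 52.] z [70. 77.]
top red 45 X [-42. -33. -24.] Y [-42. -37. -31.] z [70. 79.]
top bar 79 X [-68. -54. -42.] Y [40. 45. 52.] z [97. 99.]
top bar 75 X [-68. -55. -43.] Y [-42. -37. -31.] z [ 97. 100.]
scene red 71 X [-51. -33. -21.] Y [39. 42. 52.] z [69. 72.]
scene red 88 X [-52. -33. -22.] Y [-43. -40. -31.] z [68. 71.]
scene bar 88 X [-65. -51. -39.] Y [40. 43. 52.] z [96. 99.]
scene bar 104 X [-66. -54. -41.] Y [-43. -40. -31.] z [96. 99.]
scene jars [(501, -185, 5, 97, 33, 178), (546, -366, 8, 34, 32, 81), (414, -275, 33, 31, 31, 276), (376, -336, 33, 32, 32, 321)]
[ 0.2947199 -0.2352783  0.3424728]
```

View pics/t4.png

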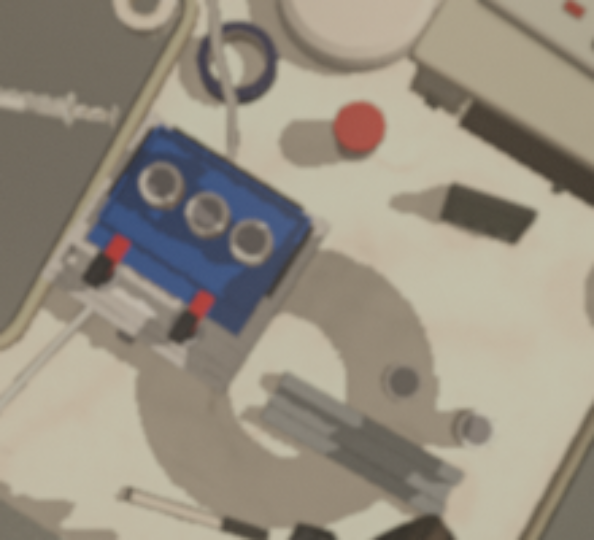

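View pics/s4.png

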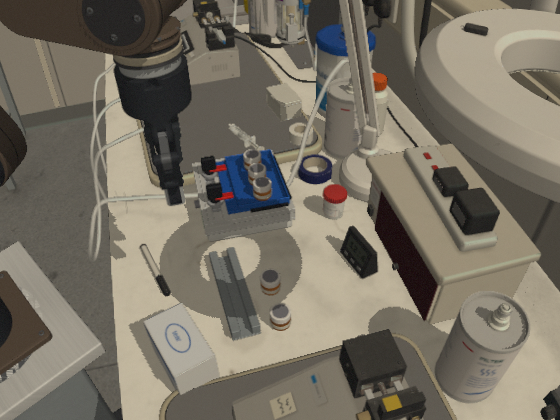

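The crop shows three jars in the tray at (160,185), (207,213) and (250,241). Both clamps sit in the slot with their fingers over the ledge at (118,247) and (200,305), and the caddy is empty. The scene view shows the other two jars standing at (270,280) and (281,315), with the bystanders in place.

```bash
python3 -c "
from cell import ticket; print(ticket.close_job())"
```

```text
the job is handed in; nothing more can be done
None
```

I handed the job in with three jars upright in the tray, both clamps (all the caddy held) locked over the ledge, the other two jars on the bench and the bystanders in place; the final camera checks agreed, but no verdict was returned.

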